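# Take one blue sample tray off the nested stack at the donor registration desk

### The job

Set out a tray for the next blood donor: lift only the top blue tray straight off the nested blue stack, without pulling up the tray beneath it, and put it down gently, upright, in the middle of the red mat with its long side along the mat's long side. Let go of it there; leave the remaining blue trays and the green trays where they are.

Things in the scene. Friction and masses are not known exactly. Their poses are not given: they have to be found in the camera images.
- blue_top_mid (a point): centre (27 mm below the rim, 27 mm above the underside) of the top one of three nested blue plastic sample trays: open tapered trough, 156 mm long (own x), 58 mm wide (own y), 54 mm high (z up), about 80 g, base 141 x 43 mm. Its rim is an upright band 12 mm high and 58 mm wide outside, good to grip across the width at mid-length; below it the walls slope in. Stack 106 mm high
- blue_next: second blue tray, same shape, directly under the top one, to be left nested on the third. Origin: centre of its underside, 26 mm above the table at the start; x along its length, z up. Its rim lies 26 mm below the top tray's rim, so fingers reaching deeper than that would take two trays. Trays rest on steps inside one another with about 1 mm of play
- mat_mid (a point): centre of the upper face of the red rigid desk mat with dark bands at both ends, 220 mm long (own x), 120 mm wide (own y), 3 mm thick, fixed on the table
- green_top_mid (a point): centre (half-way up) of the top one of two nested lime green trays of the same shape (stack 80 mm high); not wanted now, to be left alone

How it is judged:
By the outcome, as a careful person would: the job done as asked, in the order asked, and still so for the second after the job is handed in, with the robot touching nothing.
It also fails if it takes over 40 s, if anything falls off the work surface, if the arm or the gripper's body presses on something with over 40 N, if the wrist force passes 120 N, or if a joint passes its speed limit or range.

### The arm

A 6-joint arm with a two-finger parallel gripper is mounted at the origin on the work surface. World frame = base frame: x ahead of the robot, y to its left, z up, the work surface at z = 0. Lengths are in m, angles in rad, forces in N, time in s.
With the tool pointing down it reaches from about 0.375 to 0.975 m from the base axis. Payload 3.8 kg.
Tool frame: the origin (TCP) lies midway between the tips of the shut fingers; the grasp point (between the pads) lies 19 mm behind it; x points along the fingers, y is the direction in which the jaws open and shut, and the axes are right-handed (so a half turn about x gives the same grasp; the last joint's range is limited). The gripper opens to 88 mm and grips with 3 to 60 N. Pads are 18 mm wide; open, the fingers measure 123 mm over their backs; the gripper's body (75 mm by 187 mm) begins 45 mm behind the grasp point.
Start: joints at [-1.216, 0.264, 1.604, -0, 1.274, -0.037], TCP at [0.258, -0.624, 0.204] pointing down, gripper open.
Joint ranges: [-2.63, 2.63], [-0.94, 2.18], [0.31, 2.57], [-1.31, 4.45], [0, 2.66], [-2.55, 2.55]. Speed limits (rad/s): [2.57, 2.57, 3.14, 3.14, 3.14, 3.14].

### API

Orientations are given as a rotation vector (axis times angle).
In Python, from cell import manip, inverse_kinematics, cams, order gives the robot as it stands. Calls block until the motion is done:
- manip.move_pose(position, orientation): joint-space move of the TCP to a pose.
- manip.move_linear(position, rate=0.15, rot=None): straight line of the TCP; rot=None keeps the orientation; rate is the mean speed in m/s.
- manip.set_joints(angles): joint-space move.
- manip.set_gripper(opening, force=None): finger opening in m; force is the grip in N (None keeps the last); returns when the fingers have stopped.
- manip.dwell(seconds).
- inverse_kinematics(position, orientation): joint angles nearest the present ones, or None.
- manip.state(): the state.
- cams.capture(name): name is "scene" or "top" or "wrist"; returns a dict with "image" (480x640x3 uint8, blue, green, red), "z_map" (480x640 float32, m along the optical axis (not along the pixel's ray), 0 where there is no reading), "intrinsics" (3x3 intrinsics, pixels), "position" and "orientation" of the camera in the world; the wrist camera has in their place "T_tool_cam" (4x4, takes a point from camera to tool coordinates, whose origin is the TCP and whose axes are the tool frame's). Camera axes: x right, y down, z forward; pixel columns grow to the right and rows downward; lengths in m; the calibration is good to about 2 mm. The wrist camera is an equidistant fisheye: a pixel r from the principal point sees the ray r / f radians off the axis. A picture is of the moment at which its call begins: read the wrist's pose just before it.
A pose or a line that the arm cannot do raises manip.IKError and nothing moves.
- order.close_job(): hands the job in, once; it reports no verdict.
The state is a dict: "clock": time; "joint_pos": joint angles; "joint_velocities": joint speeds; "tau": joint torques, N m; "tool_pos": TCP position; "tcp_rot": TCP orientation; "contact_force": force on the tool from outside, world axes, zero at the start; "moment": the same for the moment, N m; "gripper_width": finger opening in m.
Only numpy, scipy, OpenCV 4.12 (cv2) and the standard library are available. Lean on these libraries where they do the work, as an engineer would, in place of code of your own. Each camera call takes 0.05 s, during which the arm holds its last target.

## Working session

There is one attempt and no reset: what is moved stays moved. The work goes in short steps, each a Python script; the robot and the scene stay as the last script left them, time stands still between calls to the robot, and variables do not carry over. Pictures are saved under pics/ and viewed, and the job is handed in when it is done.

```bash
mkdir -p pics; ls
python3 - <<'E'
from cell import manip, cams
import cv2, numpy as np, pickle
print(manip.state())
d={}
for n in ("scene","top","wrist"):
    c=cams.capture(n); d[n]=c; cv2.imwrite(f"pics/{n}0.png",c["image"])
    print(n,{k:v for k,v in c.items() if k not in("image","z_map")})
pickle.dump(d,open("c0.pkl","wb"))
E
```

```text
pics
{'clock': 0.0, 'joint_pos': array([-1.21587766e+00,  2.64753720e-01,  1.60536928e+00, -4.88586170e-05,
        1.27369794e+00, -3.68676455e-02]), 'joint_velocities': array([-9.63310784e-05, -2.92053211e-04, -4.03557964e-04, -1.11397446e-03,
        3.53964687e-04,  9.97829695e-04]), 'tau': array([ 8.94024161e-04, -5.02109563e+01, -3.56878424e+01,  7.26352399e-02,
        2.92090152e-02, -1.94192830e-04]), 'tool_pos': array([ 0.25747016, -0.62311362,  0.20309026]), 'tcp_rot': array([ 2.00698274,  0.40060138, -2.00779926]), 'contact_force': array([-0.66860521, -1.34240528,  1.01019622]), 'moment': array([-0.02137616, -0.00613899, -0.01154145]), 'gripper_width': 0.08794718817926131}
scene {'intrinsics': array([[507.5158246 ,   0.        , 321.79240208],
       [  0.        , 507.5158246 , 237.63823952],
       [  0.        ,   0.        ,   1.        ]]), 'position': array([1.15368442, 0.1672961 , 0.87842239]), 'orientation': array([-1.57904949, -2.12057441,  0.73336249])}
top {'intrinsics': array([[478.73723906,   0.        , 316.2037018 ],
       [  0.        , 478.73723906, 246.68169045],
       [  0.        ,   0.        ,   1.        ]]), 'position': array([0.4215807 , 0.0046892 , 0.98840461]), 'orientation': array([-2.16516607,  2.14589202, -0.13402386])}
wrist {'intrinsics': array([[371.64829954,   0.        , 321.46824504],
       [  0.        , 371.64829954, 231.59992512],
       [  0.        ,   0.        ,   1.        ]]), 'T_tool_cam': array([[ 1.40030490e-04, -2.57301008e-01,  9.66331295e-01,
        -1.80056361e-01],
       [ 9.99999660e-01,  8.20737200e-04,  7.36249230e-05,
         2.37037534e-04],
       [-8.12047809e-04,  9.66330956e-01,  2.57301036e-01,
        -6.71886370e-02],
       [ 0.00000000e+00,  0.00000000e+00,  0.00000000e+00,
         1.00000000e+00]])}
```

View pics/top0.png

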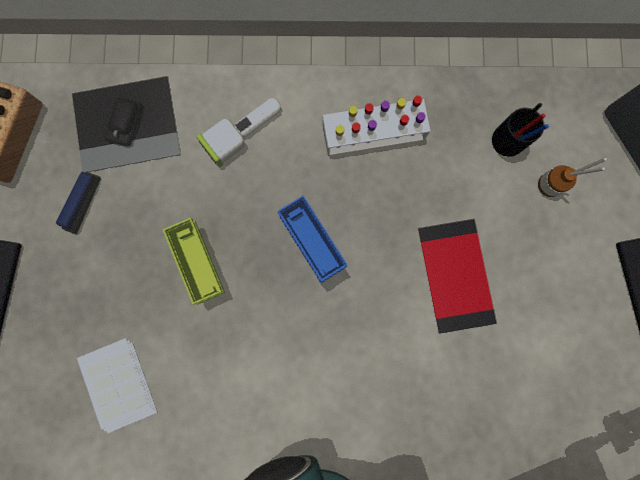

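View pics/scene0.png

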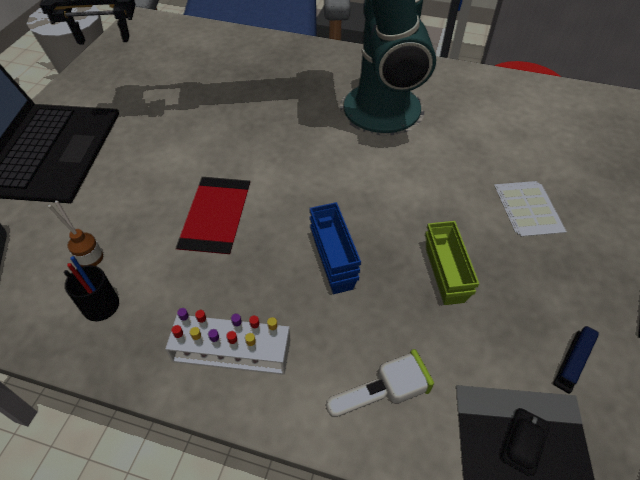

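The top view shows the blue stack near (312,240), the green stack near (195,262), and the red mat with dark bands near (457,276). Next I'll measure the poses from depth in both fixed cameras.

```bash
cat > h.py <<'E'
import numpy as np, cv2
from scipy.spatial.transform import Rotation as R
def cloud(c):
    K=c["intrinsics"]; z=c["z_map"]; v,u=np.mgrid[:480,:640]
    p=np.stack([(u-K[0,2])/K[0,0]*z,(v-K[1,2])/K[1,1]*z,z],-1)
    return p@R.from_rotvec(c["orientation"]).as_matrix().T+c["position"]
def rect(P):
    (cx,cy),(w,h),a=cv2.minAreaRect(P[:,:2].astype(np.float32)*1000)
    if w<h: w,h,a=h,w,a+90
    a=(a+90)%180-90
    return round(cx/1000,4),round(cy/1000,4),round(w,1),round(h,1),round(a,2)
def measure(c,name=""):
    P=cloud(c); hsv=cv2.cvtColor(c["image"],cv2.COLOR_BGR2HSV); H,S,V=cv2.split(hsv); ok=c["z_map"]>0
    for n,m in (("blue",(H>100)&(H<125)&(S>120)),("green",(H>25)&(H<45)&(S>120)),("red",((H<8)|(H>172))&(S>150))):
        m=(m&ok).astype(np.uint8); k,l,st,_=cv2.connectedComponentsWithStats(m)
        for i in np.argsort(-st[1:,4])[:2]+1:
            if st[i,4]<400: continue
            Q=P[l==i]; zt=np.percentile(Q[:,2],97)
            T=Q[Q[:,2]>zt-0.007] if n!="red" else Q
            print(name,n,st[i,4],"z %.4f"%zt,rect(T), "med z %.4f"%np.median(T[:,2]))
E
python3 - <<'E'
import pickle; from h import *
d=pickle.load(open("c0.pkl","rb"))
for n in("top","scene"): measure(d[n],n)
E
```

```text
top blue 2475 z 0.1071 (0.5504, 0.0151, 155.9, 57.1, 32.63) med z 0.1059
top green 2597 z 0.0812 (0.5088, 0.2443, 156.2, 58.8, 24.32) med z 0.0794
top red 4508 z 0.0063 (0.4905, -0.2827, 161.2, 120.0, 9.87) med z 0.0029
scene blue 3154 z -0.2525 (-0.7936, -0.7486, 544.8, 286.9, -73.25) med z -0.2568
scene blue 2914 z 0.1066 (0.5502, 0.0146, 158.9, 58.8, 32.45) med z 0.1053
scene green 2955 z 0.0810 (0.509, 0.2444, 159.2, 61.2, 23.32) med z 0.0791
scene red 2795 z 0.0065 (0.4905, -0.2821, 165.9, 120.6, 10.27) med z 0.0034
scene red 425 z -0.2929 (-0.9085, 0.5426, 457.1, 189.1, -40.46) med z -0.2989
```

Both cameras agree to within 1 mm. Before grasping I'll check where the fingertips sit in the wrist view and confirm reachability.

```bash
cat >> h.py <<'E'
def rotv(yaw_jaw_deg):
    t=np.radians(yaw_jaw_deg); y=np.array([np.cos(t),np.sin(t),0]); x=np.array([0,0,-1.])
    return R.from_matrix(np.stack([x,y,np.cross(x,y)],1)).as_rotvec()
BL=np.array([.5503,.0149]); BY=32.5; MAT=np.array([.4905,-.2824]); MY=10.05
E
python3 - <<'E'
import pickle; from h import *
from cell import inverse_kinematics as ik
c=pickle.load(open("c0.pkl","rb"))
t=c["top"];P=cloud(t)
# mat corners by plane z=.003
hsv=cv2.cvtColor(t["image"],cv2.COLOR_BGR2HSV)
g=t["image"].max(2); roi=np.zeros_like(g); roi[205:345,405:510]=1
red=((hsv[...,0]<8)|(hsv[...,0]>172))&(hsv[...,1]>150)
m=((red|(g<60))&(roi>0)).astype(np.uint8); k,l,st,_=cv2.connectedComponentsWithStats(m); i=1+np.argmax(st[1:,4])
print("mat full",rect(P[l==i]))
for s in(90,-90):
  for z in(.2,.087):
    print(s,"pick",ik([*BL,z],rotv(BY+s)),"place",ik([*MAT,.05],rotv(MY+s)))
E
```

```text
mat full (0.47, -0.167, 354.9, 218.7, -80.13)
90 pick [-1.81773803e-02  3.16489078e-02  1.87695326e+00 -4.44089210e-16
  1.23299049e+00 -2.15620571e+00] place [-5.66397747e-01  2.05089154e-01  1.98217774e+00 -4.44089210e-16
  9.54325759e-01 -2.31259966e+00]
90 pick [-1.81773803e-02  1.33771844e-01  1.98808857e+00 -4.44089210e-16
  1.01973224e+00 -2.15620571e+00] place [-5.66397747e-01  2.05089154e-01  1.98217774e+00 -4.44089210e-16
  9.54325759e-01 -2.31259966e+00]
-90 pick [-1.81773803e-02  3.16489078e-02  1.87695326e+00 -4.44089210e-16
  1.23299049e+00  9.85386940e-01] place [-0.56639775  0.20508915  1.98217774  0.          0.95432576  0.82899299]
-90 pick [-1.81773803e-02  1.33771844e-01  1.98808857e+00 -4.44089210e-16
  1.01973224e+00  9.85386940e-01] place [-0.56639775  0.20508915  1.98217774  0.          0.95432576  0.82899299]
```

View pics/wrist0.png

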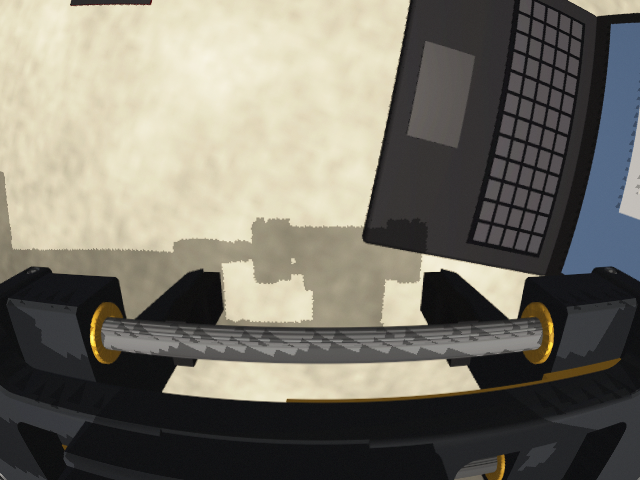

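The wrist view shows the two fingertips near (200,270) and (440,270). The mat fit was spoiled by pixels with no depth reading, so I'll refit it without them and also read the fingertip depth.

Run:
```python
import pickle; from h import *
c=pickle.load(open("c0.pkl","rb"))
t=c["top"];P=cloud(t)
hsv=cv2.cvtColor(t["image"],cv2.COLOR_BGR2HSV)
g=t["image"].max(2); roi=np.zeros_like(g); roi[205:345,405:510]=1
red=((hsv[...,0]<8)|(hsv[...,0]>172))&(hsv[...,1]>150)
m=((red|(g<60))&(roi>0)).astype(np.uint8); k,l,st,_=cv2.connectedComponentsWithStats(m); i=1+np.argmax(st[1:,4])
print("mat full",rect(P[(l==i)&(t["z_map"]>0)]))
w=c["wrist"];K=w["intrinsics"];z=w["z_map"];v,u=np.mgrid[:480,:640]
dx,dy=(u-K[0,2])/K[0,0],(v-K[1,2])/K[1,1];th=np.hypot(dx,dy);s=np.tan(th)/np.maximum(th,1e-9)
p=np.stack([dx*s*z,dy*s*z,z,np.ones_like(z)],-1)@w["T_tool_cam"].T
for a in((160,225),(420,490)):
  q=p[265:320,a[0]:a[1]];zz=z[265:320,a[0]:a[1]];q=q[(zz>0)&(q[...,0]<.05)]
  print(len(q),np.percentile(q,[1,50,99],axis=0)[:,:3].round(4))
```

```text
mat full (0.4901, -0.2828, 218.7, 120.0, 9.89)
2620 [[-0.0787 -0.0579 -0.0123]
 [-0.0559 -0.0473 -0.0102]
 [-0.0345 -0.0434  0.0061]]
2745 [[-0.0799  0.044  -0.0124]
 [-0.0567  0.0483 -0.0104]
 [-0.0346  0.059   0.0057]]
```

```bash
cat >> h.py <<'E'
def wcloud(w):
    K=w["intrinsics"];z=w["z_map"];v,u=np.mgrid[:480,:640]
    dx,dy=(u-K[0,2])/K[0,0],(v-K[1,2])/K[1,1];th=np.hypot(dx,dy);s=np.tan(th)/np.maximum(th,1e-9)
    return np.stack([dx*s*z,dy*s*z,z,np.ones_like(z)],-1)@w["T_tool_cam"].T
E
python3 - <<'E'
import pickle; from h import *
from cell import manip,cams
c0=pickle.load(open("c0.pkl","rb"))["wrist"]
manip.move_pose([*BL,.20],rotv(BY-90))
manip.set_gripper(.06)
c1=cams.capture("wrist"); cv2.imwrite("pics/w1.png",c1["image"])
print(manip.state()["clock"],manip.state()["gripper_width"],manip.state()["tool_pos"])
for c in(c0,c1):
  p=wcloud(c);z=c["z_map"]
  m=(z>0)&(np.abs(p[...,1])<.075)&(p[...,0]<.03)&(p[...,0]>-.1)
  for a in((0,320),(320,640)):
    mm=m.copy();mm[:,:a[0]]=0;mm[:,a[1]:]=0
    q=p[mm]; o=np.argsort(-q[:,0])[:300:30]; print(q[o,:3].round(4).tolist()); print(np.argwhere(mm)[o[:4]].tolist())
pickle.dump(c1,open("c1.pkl","wb"))
E
```

```text
3.275 0.06008164211489377 [0.55028386 0.01491297 0.1999881 ]
[[-0.033, -0.0441, -0.007], [-0.0346, -0.0438, -0.0062], [-0.0354, -0.0436, -0.0103], [-0.0359, -0.0444, -0.0105], [-0.0366, -0.0436, 0.0024], [-0.0372, -0.0516, -0.0117], [-0.0377, -0.0443, -0.0103], [-0.0384, -0.0558, -0.0116], [-0.039, -0.0466, -0.0107], [-0.0395, -0.0483, -0.0104]]
[[278, 220], [281, 220], [273, 219], [273, 217]]
[[-0.0333, 0.0522, -0.0098], [-0.0347, 0.0443, -0.0105], [-0.0353, 0.0542, -0.0115], [-0.0359, 0.0544, -0.0117], [-0.0364, 0.0456, -0.0107], [-0.0372, 0.0443, 0.005], [-0.0378, 0.0438, 0.0018], [-0.0384, 0.0445, -0.0074], [-0.0389, 0.0472, -0.0108], [-0.0394, 0.0444, -0.0101]]
[[272, 440], [272, 424], [270, 446], [270, 447]]
[[-0.033, -0.032, -0.0095], [-0.0345, -0.0347, -0.0105], [-0.0355, -0.0293, 0.003], [-0.0361, -0.0294, -0.0062], [-0.0371, -0.0295, -0.0089], [-0.0378, -0.0295, 0.0053], [-0.0384, -0.0297, -0.0026], [-0.0389, -0.0342, -0.0105], [-0.0396, -0.0354, -0.0098], [-0.0401, -0.0297, -0.0105]]
[[273, 246], [272, 239], [302, 253], [283, 251]]
[[-0.0332, 0.0381, -0.011], [-0.0349, 0.0302, 0.0009], [-0.0356, 0.0306, -0.0042], [-0.0361, 0.0379, -0.0116], [-0.0369, 0.0317, -0.0102], [-0.0379, 0.0302, 0.0009], [-0.0385, 0.0378, -0.0107], [-0.039, 0.0304, 0.0013], [-0.0397, 0.0376, -0.0103], [-0.0403, 0.0382, -0.0114]]
[[270, 409], [297, 390], [287, 392], [271, 410]]
```

View pics/w1.png

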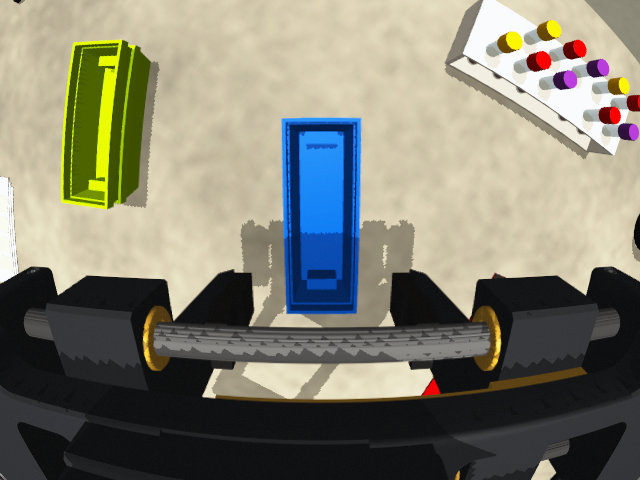

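The fisheye reading puts the tips about 33 mm behind the TCP, which contradicts the spec. I'll check that unprojection against the tray.

Run:
```python
import pickle; from h import *
c=pickle.load(open("c1.pkl","rb"))
p=wcloud(c);z=c["z_map"]
Rt=R.from_rotvec(rotv(BY-90)).as_matrix()
hsv=cv2.cvtColor(c["image"],cv2.COLOR_BGR2HSV);H,S,V=cv2.split(hsv)
W=p[...,:3]@Rt.T+np.array([*BL,.2])
b=(H>100)&(H<125)&(S>120)&(z>0);b[:100]=0
Q=W[b];zt=np.percentile(Q[:,2],97);print(zt,rect(Q[Q[:,2]>zt-.008]))
# table
t=z.copy(); print(W[200,220],W[150,420],W[220,440])
for u in (410,405,400,230,240,250): print(u,[(v,round(float(z[v,u]),4),p[v,u,:3].round(3).tolist()) for v in range(262,300,4)])
```

```text
0.10627744672031533 (0.5519, 0.0156, 156.4, 58.5, 32.47)
[ 0.49280937  0.10597246 -0.00101262] [ 0.6510925  -0.04340631 -0.00196823] [ 0.60214852 -0.10509974  0.00070314]
410 [(262, 0.4027, [0.2, 0.099, 0.069]), (266, 0.4042, [0.201, 0.099, 0.074]), (270, 0.1527, [-0.037, 0.038, -0.012]), (274, 0.1538, [-0.036, 0.038, -0.01]), (278, 0.1504, [-0.04, 0.037, -0.01]), (282, 0.1439, [-0.046, 0.036, -0.011]), (286, 0.1419, [-0.048, 0.035, -0.01]), (290, 0.1382, [-0.052, 0.034, -0.01]), (294, 0.1345, [-0.056, 0.033, -0.01]), (298, 0.1315, [-0.059, 0.033, -0.01])]
405 [(262, 0.4027, [0.2, 0.093, 0.069]), (266, 0.4035, [0.2, 0.093, 0.073]), (270, 0.4045, [0.2, 0.093, 0.078]), (274, 0.1531, [-0.037, 0.036, -0.011]), (278, 0.1493, [-0.041, 0.035, -0.01]), (282, 0.1455, [-0.045, 0.034, -0.01]), (286, 0.1426, [-0.048, 0.033, -0.01]), (290, 0.1378, [-0.053, 0.032, -0.01]), (294, 0.1339, [-0.057, 0.031, -0.01]), (298, 0.1324, [-0.058, 0.031, -0.01])]
400 [(262, 0.4026, [0.2, 0.087, 0.069]), (266, 0.4029, [0.199, 0.087, 0.073]), (270, 0.4051, [0.2, 0.088, 0.078]), (274, 0.1535, [-0.036, 0.034, -0.01
[... 729 characters left out ...]
0.4049, [0.2, -0.09, 0.078]), (274, 0.1538, [-0.036, -0.034, -0.01]), (278, 0.1485, [-0.041, -0.033, -0.011]), (282, 0.144, [-0.046, -0.032, -0.011]), (286, 0.141, [-0.049, -0.031, -0.01]), (290, 0.1377, [-0.053, -0.03, -0.01]), (294, 0.1347, [-0.056, -0.03, -0.01]), (298, 0.1361, [-0.055, -0.03, -0.008])]
250 [(262, 0.4024, [0.2, -0.078, 0.069]), (266, 0.403, [0.2, -0.078, 0.073]), (270, 0.4046, [0.2, -0.079, 0.078]), (274, 0.1538, [-0.036, -0.03, -0.01]), (278, 0.1531, [-0.037, -0.029, -0.009]), (282, 0.1536, [-0.037, -0.03, -0.007]), (286, 0.1532, [-0.038, -0.03, -0.006]), (290, 0.1545, [-0.037, -0.03, -0.003]), (294, 0.1536, [-0.038, -0.03, -0.002]), (298, 0.1539, [-0.039, -0.03, -0.0])]
```

The wrist cloud agrees with the tray and table heights, yet still puts the tips 36 mm short of the TCP. The fixed cameras can give an independent reading of the tip height.

Run:
```python
import pickle; from h import *
from cell import manip,cams
d={n:cams.capture(n) for n in("scene","top")}; pickle.dump(d,open("c2.pkl","wb"))
s=d["scene"]; cv2.imwrite("pics/s2.png",s["image"])
cv2.imwrite("pics/s2c.png",cv2.resize(s["image"][100:320,220:440],(780,780*220//220))[:600])
P=cloud(s); A=np.radians(BY-90)
j=np.array([np.cos(A),np.sin(A)])
r=P[...,:2]-BL; y=r@j; w=r@np.array([-j[1],j[0]])
m=(s["z_map"]>0)&(abs(y)<.06)&(abs(y)>.025)&(abs(w)<.02)&(P[...,2]>.12)&(P[...,2]<.3)
for sg in(-1,1):
  q=m&(y*sg>0); print(sg,q.sum(), np.sort(P[q][:,2])[:20:2].round(4), np.argwhere(q)[np.argsort(P[q][:,2])[:3]].tolist())
# where would TCP project
R0=R.from_rotvec(s["orientation"]).as_matrix();K=s["intrinsics"]
for zz in(.2,.219,.236,.264):
  for o in(-.03,.03):
    q=K@(R0.T@(np.array([*(BL+o*j),zz])-s["position"])); print(zz,o,(q[:2]/q[2]).round(0))
```

```text
-1 285 [0.234  0.2348 0.2353 0.2357 0.2366 0.2371 0.2373 0.2377 0.2381 0.2392] [[183, 351], [187, 353], [187, 354]]
1 168 [0.2338 0.2342 0.2356 0.2379 0.2391 0.2394 0.2398 0.2401 0.2404 0.241 ] [[194, 319], [194, 317], [195, 315]]
0.2 -0.03 [351. 197.]
0.2 0.03 [319. 204.]
0.219 -0.03 [351. 190.]
0.219 0.03 [319. 197.]
0.236 -0.03 [352. 183.]
0.236 0.03 [319. 190.]
0.264 -0.03 [352. 172.]
0.264 0.03 [319. 179.]
```

View pics/s2.png

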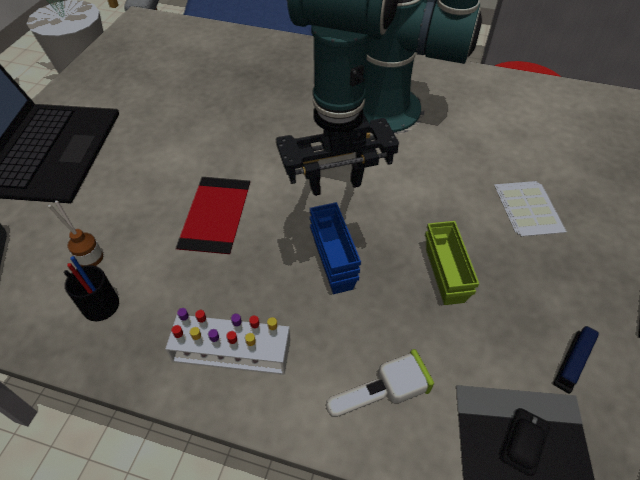

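Both camera systems put the physical tips at z≈0.235 with the TCP reported at 0.200, so the fingers end about 35 mm short of the reported TCP and are laterally centred. The cheapest way to settle this is a gentle guarded descent over bare table between the stack and the mat.

Run:
```python
import pickle; from h import *
from cell import manip,cams
d=pickle.load(open("c2.pkl","rb"))
c=pickle.load(open("c1.pkl","rb"));p=wcloud(c)
for u,v in((110,290),(160,300),(530,300),(480,300),(320,345),(320,410)): print("wrist body",u,v,p[v,u,:3].round(3))
r=rotv(BY-90); x,y=.50,-.13
manip.move_pose([x,y,.12],r)
manip.dwell(.2); f0=manip.state()["contact_force"]
for z in(.05,.03,.015,.007,.001,-.005,-.010,-.015,-.020,-.024,-.027,-.030,-.032,-.034,-.036,-.038,-.040):
    try: manip.move_linear([x,y,z],rate=.05)
    except Exception as e: print(z,type(e),e);break
    f=manip.state()["contact_force"]-f0; print(z,manip.state()["tool_pos"][2].round(4),f.round(1))
    if abs(f[2])>4: break
manip.move_linear([x,y,.12],rate=.2)
print(manip.state()["clock"])
```

```text
wrist body 110 290 [-0.111 -0.048 -0.035]
wrist body 160 300 [-0.107 -0.037 -0.031]
wrist body 530 300 [-0.116  0.045 -0.035]
wrist body 480 300 [-0.107  0.037 -0.031]
wrist body 320 345 [-0.115  0.    -0.026]
wrist body 320 410 [-0.133  0.    -0.025]
0.05 0.0504 [-0.2  0.8 -1.5]
0.03 0.0295 [-0.1  0.3 -0.7]
0.015 0.0145 [ 0.2  0.7 -0.7]
0.007 0.0065 [-0.3  1.6 -0.7]
0.001 0.0005 [-0.7  1.1 -1.3]
-0.005 -0.0055 [ 0.1  0.5 -1. ]
-0.01 -0.0104 [-0.3 -0.1 -0.6]
-0.015 -0.0154 [-0.   0.3 -1. ]
-0.02 -0.0204 [-0.2  0.9 -0.7]
-0.024 -0.0243 [ 0.3  0.5 -0.9]
-0.027 -0.0272 [-0.1  1.  -0.9]
-0.03 -0.0302 [-0.3  0.4 -1.7]
-0.032 -0.0321 [-0.3  0.8 -1. ]
-0.034 -0.0338 [ 0.7  1.2 -0.3]
-0.036 -0.0339 [-6.7  2.6 16.9]
10.875
```

The touch confirms it: contact came at TCP z = -0.034, so the true tips are 34 mm behind the reported TCP. For a tip height of 0.085 (21 mm below the top rim, 5 mm above the next) I'll command a TCP z of 0.051. Now grasp and lift slowly.

Run:
```python
import pickle; from h import *
from cell import manip,cams
r=rotv(BY-90)
manip.set_gripper(.08)
manip.move_pose([*BL,.12],r)
manip.move_linear([*BL,.051],rate=.1)
print(manip.state()["contact_force"].round(1))
w=manip.set_gripper(.03,15)
s=manip.state(); print(s["gripper_width"],s["contact_force"].round(1),s["tool_pos"])
manip.move_linear([*BL,.061],rate=.03)
s=manip.state(); print(s["gripper_width"],s["contact_force"].round(1))
manip.move_linear([*BL,.101],rate=.06)
s=manip.state(); print(s["clock"],s["gripper_width"],s["contact_force"].round(1))
for n in("scene","wrist"):
  c=cams.capture(n); cv2.imwrite(f"pics/{n}3.png",c["image"]); pickle.dump(c,open(n+"3.pkl","wb"))
i=cv2.imread("pics/scene3.png"); cv2.imwrite("pics/scene3c.png",cv2.resize(i[120:320,240:500],(780,600)))
```

```text
[ 0.2  0.3 -0.8]
0.057762887974901866 [0.3 0.6 2.9] [0.55079306 0.01500682 0.05163574]
0.057948776257865396 [ 0.3 -1.2 -1.2]
14.6167 0.05789649730331904 [-0.8  0.7 -0.7]
```

View pics/scene3c.png

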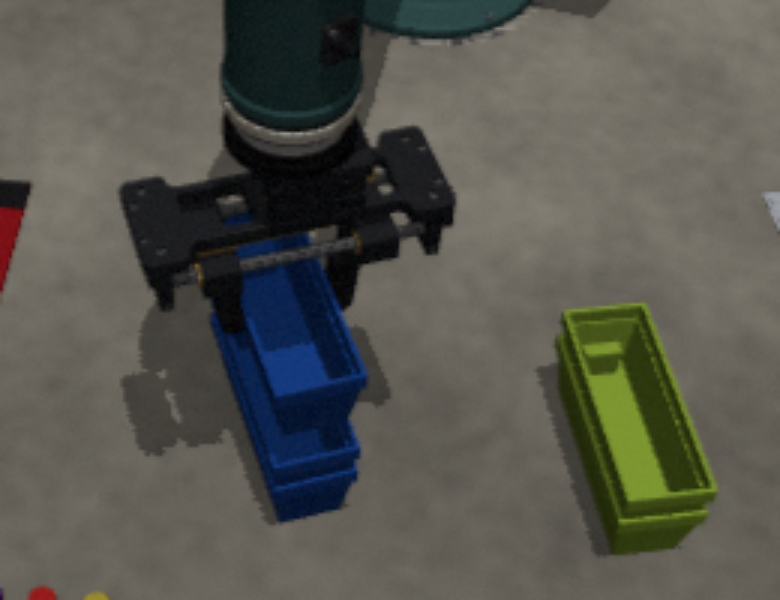

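View pics/wrist3.png

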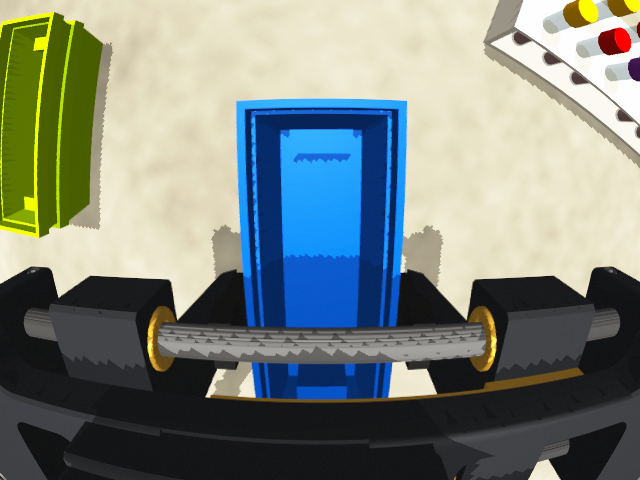

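The crop shows one tray held level, with two blue trays still nested below it (about (300,440)) and the green stack untouched. I'll measure the tray's position in the tool frame, then place it.

Run:
```python
import pickle; from h import *
for n in("wrist","scene"):
  c=pickle.load(open(n+"3.pkl","rb"))
  if n=="wrist": Q=wcloud(c)[...,:3]@R.from_rotvec(rotv(BY-90)).as_matrix().T+np.array([*BL,.101])
  else: Q=cloud(c)
  H,S,V=cv2.split(cv2.cvtColor(c["image"],cv2.COLOR_BGR2HSV))
  b=(H>100)&(H<125)&(S>120)&(c["z_map"]>0)&(Q[...,2]>.05)&(Q[...,2]<.3)&(np.hypot(Q[...,0]-BL[0],Q[...,1]-BL[1])<.15)
  q=Q[b]; zt=np.percentile(q[:,2],98); t=q[q[:,2]>zt-.012]; print(n,zt,rect(t))
  d=np.radians(BY); a=(t[:,:2]-BL)@[np.cos(d),np.sin(d)]; y=(t[:,:2]-BL)@[-np.sin(d),np.cos(d)]
  print("along",np.percentile(a,[.2,99.8]).round(4),"across",np.percentile(y,[.5,99.5]).round(4))
  A=np.c_[a,np.ones(len(a))]; T=t[:,2]>zt-.006
  print("pitch deg",np.degrees(np.linalg.lstsq(A[T],t[T,2],rcond=None)[0][0]).round(2))
```

```text
wrist 0.1557917923814393 (0.5633, 0.0224, 129.9, 62.9, 31.83)
along [-0.0462  0.0795] across [-0.0296  0.0286]
pitch deg -0.36
scene 0.2334855816873213 (0.5542, 0.0214, 169.7, 61.3, -60.38)
along [-0.0256  0.0367] across [-0.0732  0.086 ]
pitch deg 52.74
```

The tray is level (-0.4°), with its rim at 0.156 as expected. Next I'll carry it to the mat and set it down, watching the wrist force.

Run:
```python
import pickle; from h import *
from cell import manip,cams
M=np.array([.4903,-.2826]); r=rotv(9.97-90)
manip.move_linear([*BL,.14],rate=.12)
manip.move_pose([*M,.10],r)
manip.move_linear([*M,.010],rate=.08)
manip.dwell(.15); f0=manip.state()["contact_force"]
for z in(.006,.0045,.0035,.0028,.0021,.0014,.0007,0,-.0007,-.0014,-.002):
    manip.move_linear([*M,z],rate=.02); f=manip.state()["contact_force"]-f0
    print(z,f.round(1),manip.state()["tool_pos"][2].round(4))
    if f[2]>3: break
print(manip.state()["clock"],manip.state()["gripper_width"],manip.state()["tool_pos"])
c=cams.capture("scene"); i=c["image"]; cv2.imwrite("pics/scene4c.png",cv2.resize(i[120:320,130:390],(780,600)))
```

```text
0.006 [-0.1  0.3  0.2] 0.0057
0.0045 [-0.2 -1.1 -0.6] 0.0043
0.0035 [-1.  -0.   0.9] 0.0034
0.0028 [-0.   0.3 -0.5] 0.0028
0.0021 [-2.3  1.1  6.5] 0.0027
19.1333 0.05789820662357904 [ 0.49036345 -0.28263125  0.00273814]
```

View pics/scene4c.png

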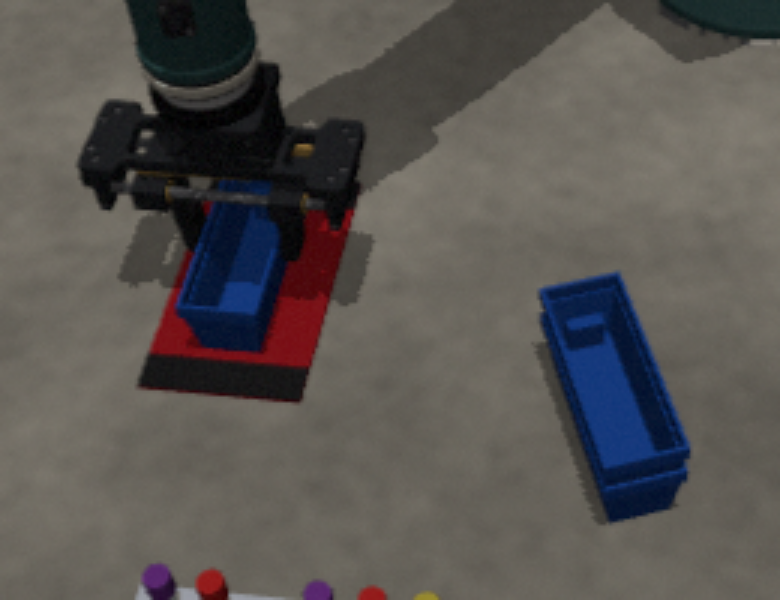

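The crop shows the tray standing upright on the mat at about (230,270), and it touched down with about 6 N. Two blue trays remain stacked at about (615,400). Now release, retreat and check.

Run:
```python
import pickle; from h import *
from cell import manip,cams
p=manip.state()["tool_pos"]
manip.move_linear([p[0],p[1],.0027],rate=.02)
manip.set_gripper(.082)
manip.move_linear([p[0],p[1],.15],rate=.12)
manip.set_joints([-1.216,0.264,1.604,0,1.274,-0.037])
manip.dwell(.2)
print(manip.state()["clock"])
for n in("top","scene"):
    c=cams.capture(n); cv2.imwrite(f"pics/{n}5.png",c["image"]); measure(c,n)
```

```text
23.0833
top blue 2615 z 0.0581 (0.4907, -0.2825, 156.1, 59.5, 9.7) med z 0.0563
top blue 2299 z 0.0811 (0.5504, 0.015, 156.0, 57.1, 32.46) med z 0.0797
top green 2592 z 0.0812 (0.509, 0.2443, 155.9, 58.7, 24.17) med z 0.0795
top red 1483 z 0.0063 (0.4836, -0.2445, 160.9, 43.1, 9.75) med z 0.0030
scene blue 3158 z -0.2526 (-0.8027, -0.7524, 552.1, 285.7, -75.67) med z -0.2569
scene blue 2474 z 0.0808 (0.5505, 0.0147, 159.4, 58.9, 32.53) med z 0.0792
scene green 2949 z 0.0809 (0.5093, 0.2444, 158.4, 60.0, 24.36) med z 0.0790
scene red 1267 z 0.0066 (0.4891, -0.2827, 167.8, 120.6, 10.42) med z 0.0034
scene red 425 z -0.2928 (-0.9089, 0.5414, 441.6, 195.2, -40.63) med z -0.2987
```

View pics/top5.png

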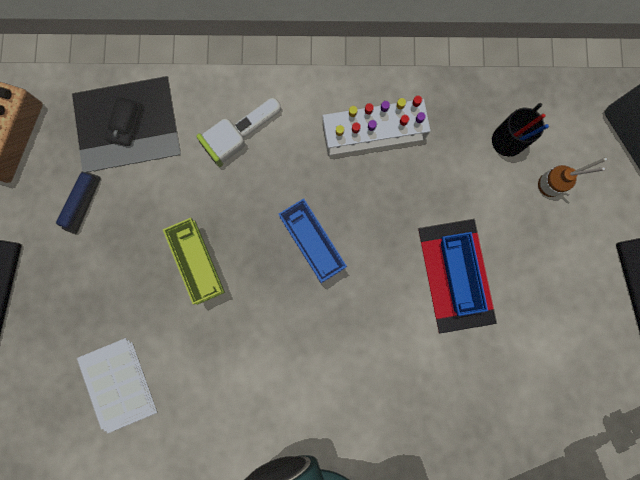

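The top view shows the tray on the mat around (465,274). The slight offset is rim parallax, since the measured 3D centre is on the mat centre. The remaining stacks haven't moved.

```bash
python3 -c "
from cell import order
print(order.close_job())"
```

```text
the job is handed in; nothing more can be done
None
```

I lifted only the top blue tray off the stack, set it down upright in the middle of the red mat, let go of it, and handed the job in at about 23 s.

**Last checks**
- **Tray on the mat (overhead camera only):** its centre is at (0.4907, -0.2825), against a mat centre of about (0.490, -0.283), so it is within 1 mm. Its long side is about 0.2° off the mat's long side. The rim is at about 57 mm, as expected for standing flat on the 3 mm mat. It touched down with about 6 N.
- **Trays left behind (both cameras):** the two remaining blue trays are still nested, with the rim at 80 mm and their position within 0.5 mm of where it started. The green stack is also within 0.5 mm.

**Disagreements**
- **Fingertip position:** the fingertips end about 34 mm behind the reported tool point, which does not match the specification. The wrist and scene cameras both showed this. I confirmed it with a light touch of about 17 N on bare table and corrected the grasp and placing heights for it.
- **Failed fits:** my first fit of the whole mat was spoiled by pixels with no depth reading, so I redid it. The scene-camera fit of the tray while it was held was unusable because other things were mixed in. I used the wrist camera there, which showed the tray level to about 0.4°.

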